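# Tip the returned fob into the hopper tray and ease the lid shut

### The job

Press the red lever of the blue key-return hopper all the way down, so that the linked steel lid tips fully up and the white fob lying on it slides off into the clear tray behind. Then keep the finger on the lever and let it rise slowly, taking a few seconds, so that the lid comes fully shut without falling or slamming, and move clear. Work only by pushing on the lever: do not touch the fob or the lid, and leave the copper key, the grey card sleeve and the stone where they lie.

Things in the scene. Friction and masses are not known exactly. Their poses are not given: they have to be found in the camera images.
- hopper: Fixed blue hopper, housing 140 mm (x) by 130 mm (y), 100 mm high. Origin: centre of the housing's underside, on the shelf. +x points from the lever side to the tray side, roughly away from the robot (within 0.45 rad); z up. The lever sticks out of the -x side; behind the +x wall is an open catch tray, 120 mm long (70 to 190 mm along +x), 130 mm wide, clear walls 70 mm high.
- lid: Steel lid, 144 (x) by 132 mm (y), 4 mm plate with 10 mm lips at the near edge and sides, 0.25 kg. Origin: on the hinge line at its far (+x) edge, under the plate, 100 mm above the shelf; the plate runs to -x. Level when shut (z upright); the near edge swings up and away, up to 1.15 rad. Lid angle = 2.5 x lever angle. It falls shut fast if the lever is let go.
- lever (a joint): Angle of the red lever: 0 up (lid shut), 0.46 rad fully down on a hard stop (lid fully up). Pressing takes roughly 2 to 5 N at the pad throughout; it comes back up by itself with the lid's weight.
- lever_pad (a point): Centre of the top face of the lever's red pad, 40 mm (hopper x) by 54 mm (hopper y), level when up, 86 mm above the shelf; pressing moves it down about 47 mm along an arc. The lever's pivot lies 105 mm along the hopper's +x from it and 8 mm lower (lever up). The pad's centre is 95 mm in front of the housing, free from above.
- fob_center (a point): Centre of the white resin key fob, about 49 x 28 x 8 mm, 25 g, lying flat on the lid at the start. It slides easily enough to leave the lid before the lid is fully up.
- key: Copper flat key, about 65 x 26 mm, 4 mm thick, lying on the shelf near the hopper; origin at its underside, between bow and blade. Bystander.
- sleeve: Grey plastic keycard sleeve, 86 x 54 x 5 mm, lying flat on the shelf near the hopper; origin at the centre of its underside. Bystander.
- stone: Smooth grey river stone weight, 66 mm across, 29 mm high, on the shelf near the hopper; origin at the centre of its underside. Bystander.
There are look-alikes about, which are no part of the job. What is meant by the part that bears fob_center is not black, and is the smaller of those in its own colour.

How it is judged:
On the way, in this order (a step that is already met when the one before it is completed fails the run):
1. the lever is pressed down, the lid stands fully up and the fob has slid into the tray (angle between lid's own z axis and vertical above 0.97 rad and value of joint lever above 0.385 rad and x of fob_center in the frame of hopper between 0.071 and 0.187 m and y of fob_center in the frame of hopper between -0.062 and 0.062 m and z of fob_center in the frame of hopper between 0 and 0.036 m), for 0.2 s.
2. the lid is shut again with the fob in the tray (angle between lid's own z axis and vertical below 0.05 rad and value of joint lever below 0.02 rad and x of fob_center in the frame of hopper between 0.071 and 0.187 m and y of fob_center in the frame of hopper between -0.062 and 0.062 m and z of fob_center in the frame of hopper between 0 and 0.036 m), for 0.2 s.
At the end, for the whole second after the job is handed in: The lid is shut (within 0.05 rad of level), the lever up (under 0.02 rad), the fob lies in the catch tray, and the key, sleeve and stone are within 20 mm of where they started (all of step 2 and linear speed of lid below 0.02 m/s and distance of each of key, sleeve, stone from where it was at the start of the episode below 0.02 m); the robot touches nothing.
It fails at once if the lid falls or slams: it turns faster than 2 rad/s on its way down (angular speed of lid above 2 rad/s and velocity of joint lever below -0.3 rad/s).
It fails at once if the robot touches the fob (contact force between any of the fingers, the arm and fob above 0.3 N).
It fails at once if the robot touches the lid (contact force between any of the fingers, the arm and lid above 0.5 N).
It fails at once if a bystander is pushed away or lifted (distance of any of key, sleeve, stone from where it was at the start of the episode above 0.02 m).
It also fails if it takes over 48 s, if anything falls off the work surface, if the arm or the gripper's body presses on something with over 40 N, if the wrist force passes 120 N, or if a joint passes its speed limit or range.

### The arm

A 6-joint arm with a two-finger parallel gripper is mounted at the origin on the work surface. World frame = base frame: x ahead of the robot, y to its left, z up, the work surface at z = 0. Lengths are in m, angles in rad, forces in N, time in s.
With the tool pointing down it reaches from about 0.425 to 0.95 m from the base axis. Payload 3.5 kg.
Tool frame: the origin (TCP) lies on the centre line of the jaws, within the pads' length; the fingertips stand 14 mm ahead of it and the grasp point (between the pads) lies 5 mm behind it (ctrl.finger_overhang is the distance from the TCP to the fingertips, in m); z points along the fingers, y is the line along which they close (so a half turn about z gives the same grasp; the last joint's range is limited). The gripper opens to 85 mm and grips with 20 to 120 N. Pads are 22 mm wide; open, the fingers measure 114 mm over their backs; the gripper's body (76 mm by 85 mm) begins 54 mm behind the grasp point. The pads swing forward as they close: fully open they stand 13 mm farther back than shut.
Start: joints at [-1.278, 0.286, 1.577, -0, 1.279, -0.15], TCP at [0.289, -0.61, 0.225] pointing down, gripper open.
Joint ranges: [-2.77, 2.77], [-0.9, 2.22], [0.21, 2.48], [-1.53, 4.67], [0.24, 2.81], [-2.84, 2.84]. Speed limits (rad/s): [2.79, 2.79, 3.14, 3.14, 3.14, 3.14].

### API

Orientations are given as a unit quaternion [x, y, z, w].
In Python, from plant import ctrl gives the robot as it stands.
- The arm moves only by the tool send_rows, never from a script. Its argument "moves" is text: rows parted by semicolons, each of 7 numbers parted by spaces: the turn, a rotation vector about the tool's x, y, z in units of 360 degrees (1.0 is 360 degrees), then the shift along the tool's x, y, z in units of 20 cm (1.0 is 20 cm), then the gripper's target within -1 to 1 (fully open at 1, half-way at 0, shut at -1). A call has 1 to 12 rows; each row is the pose to reach, as a shift and turn from the pose commanded when the call began, along the tool's axes at that moment, turning the shorter way round; what a row does not reach only later rows make up. A row lasts 1/8 s, in which the tool goes at most 62.5 mm and 10.7 degrees, less where a joint would pass 70% of its speed; a pose out of reach is approached as far as the arm can. A call with a number of a shift or a turn outside -1 to 1 is refused whole. A call with a gripper value outside its range is refused whole. The fingers move at their own pace and stop on an object; "newtons" is the grip in N (left out, the last holds). Time passes only in rows, so rows that repeat a pose let the fingers close. It gives the time, the measured TCP pose, the force, the opening and the grip force at its end, in the units of the state.
- ctrl.get_state(): the state, without advancing time (a new reading comes with each control period).
- ctrl.read_camera(name): name is "side" or "top"; returns a dict with "image" (420x560x3 uint8, red, green, blue), "fovy" (degrees; the focal length in pixels is half the picture's height over the tangent of half this angle, whatever the lens; pixels are square), "cx", "cy" (the principal point, pixels), "extrinsics" (4x4, takes a point from camera to world coordinates). Camera axes: x right, y up, looking along -z (the intrinsics and any distortion apply to the point x, -y, -z); pixel columns grow to the right and rows downward; lengths in m; the calibration is good to about 2 mm. A picture is of the moment at which its call begins. There is no depth.
- ctrl.sign_off(): hands the job in; it is judged then, once.
The state is a dict: "time": time; "qpos": joint angles; "dq": joint speeds; "joint_efforts": joint torques, N m; "eef_pos": TCP position; "tcp_rot": TCP orientation; "contact_force": force on the tool from outside, world axes, zero at the start; "wrist_torque": the same for the moment, N m; "opening": opening from 0.0 (shut) to 1.0 (fully open); "finger_force": force on a finger pad.
Only numpy, scipy, OpenCV 4.12 (cv2) and the standard library are available. Lean on these libraries where they do the work, as an engineer would, in place of code of your own. Each camera call takes 0.05 s, during which the arm holds its last target. There are 200 camera calls.

## Working session

There is one attempt and no reset: what is moved stays moved. The work goes in short steps, Python scripts to look and compute and a tool call to move; the robot and the scene stay as the last step left them, time stands still between calls to the robot, and variables do not carry over. Pictures are saved under pics/ and viewed, at most 10 in all, crops included, and the job is handed in when it is done.

Besides the shell and the picture viewer there is one more tool, called after "Request:" by a JSON object that holds its "api" and its "payload", one argument or row to a line. send_rows: Moves the arm, as the interface text tells. Its arguments: {"type":"object","properties":{"moves":{"type":"string"},"newtons":{"type":"number"}},"required":["moves"]}

```bash
mkdir -p pics; python3 - <<'E'
from plant import ctrl
import cv2,numpy as np
for n in("side","top"):
    c=ctrl.read_camera(n); cv2.imwrite(f"pics/{n}0.png",c["image"][:,:,::-1]); print(n,c["fovy"],c["cx"],c["cy"],[k for k in c]); print(np.round(c["extrinsics"],4).tolist())
print(ctrl.get_state(), ctrl.finger_overhang)
E
```

```text
side 48.196587386384735 280.73662872504383 213.062908172738 ['image', 'fovy', 'cx', 'cy', 'extrinsics']
[[-0.6962, 0.5414, -0.4714, 0.2378], [-0.7179, -0.5237, 0.4586, 0.4921], [0.0014, 0.6577, 0.7533, 0.7552], [0.0, 0.0, 0.0, 1.0]]
top 57.46723025188019 280.1987747891024 211.08380736672086 ['image', 'fovy', 'cx', 'cy', 'extrinsics']
[[-0.0004, 0.9982, -0.0605, 0.6186], [-0.9994, -0.0025, -0.0356, 0.062], [-0.0357, 0.0604, 0.9975, 0.7831], [0.0, 0.0, 0.0, 1.0]]
{'time': 0.1, 'qpos': array([-1.27796930e+00,  2.87136210e-01,  1.57803470e+00, -4.29813256e-06,
        1.27860569e+00, -1.50021212e-01]), 'dq': array([-0.00038839, -0.00183132, -0.00509401,  0.0002358 , -0.00033632,
       -0.00030417]), 'joint_efforts': array([ 9.68687095e-05, -4.07299268e+01, -2.93699902e+01, -1.82928761e-04,
        3.43245527e-03,  1.70280600e-05]), 'eef_pos': array([ 0.2890822 , -0.60928933,  0.22404387]), 'tcp_rot': array([ 9.75584956e-01,  2.19619673e-01, -7.99559784e-05, -1.08904526e-03]), 'contact_force': array([0.29900574, 0.56937961, 0.21450799]), 'wrist_torque': array([ 0.01119575, -0.00844415, -0.08364485]), 'finger_force': 0.0, 'opening': 1.002867436649763} 0.014
```

View pics/top0.png

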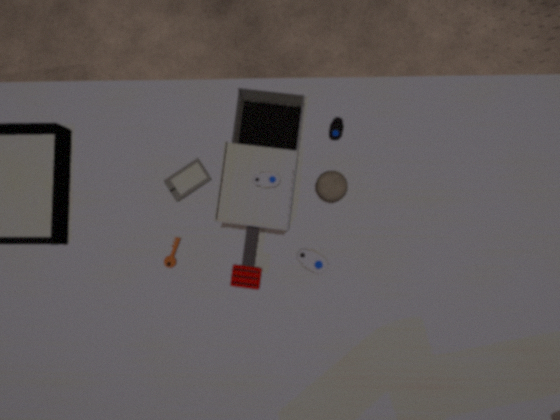

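View pics/side0.png

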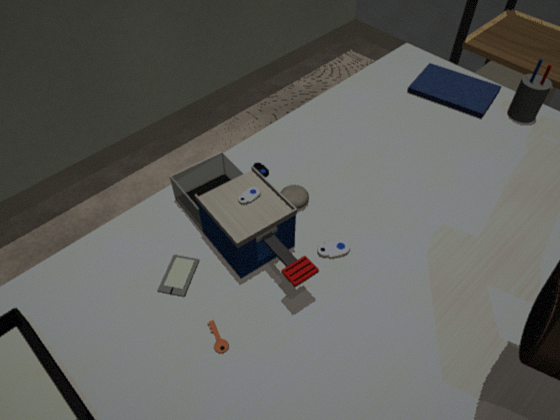

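Candidates for the fob in the top view: white on the lid (266,180), a larger white one on the shelf (313,260), and a black one (336,128). By the description it is the smaller white one on the lid. There is only one red lever, with its pad at (246,277) in top and (300,271) in side. Next: a close crop and localisation.

```bash
cat > h.py <<'E'
import numpy as np,cv2
from plant import ctrl
def ray(c,px):
    f=210/np.tan(np.radians(c["fovy"])/2); E=np.array(c["extrinsics"])
    d=E[:3,:3]@np.array([(px[0]-c["cx"])/f,-(px[1]-c["cy"])/f,-1]); return E[:3,3],d
def atz(c,px,z):
    o,d=ray(c,px); return o+d*(z-o[2])/d[2]
def red(c):
    im=c["image"].astype(int); m=((im[...,0]>90)&(im[...,1]<60)&(im[...,2]<60)).astype(np.uint8)
    m=cv2.morphologyEx(m,cv2.MORPH_CLOSE,np.ones((5,5)))
    n,l,s,ce=cv2.connectedComponentsWithStats(m); i=1+np.argmax(s[1:,4])
    return ce[i],cv2.minAreaRect(np.argwhere(l==i)[:,::-1].astype(np.float32)),s[i]
E
python3 - <<'E'
from h import *
C={n:ctrl.read_camera(n) for n in("top","side")}
for n,c in C.items():
    ce,r,s=red(c); print(n,ce,r,s,atz(c,ce,.086))
    if n=="top":
        b=cv2.boxPoints(r); print(np.array([atz(c,p,.086) for p in b]).round(4).tolist())
t=C["top"]
for nm,p,z in[("lidNL",(217,222),.104),("lidNR",(288,230),.104),("lidFL",(226,143),.104),("lidFR",(298,150),.104),("trayFL",(238,90),.07),("trayFR",(304,96),.07),("fob",(266,180),.11),("fob2",(313,260),.008),("key",(172,252),0),("stone",(332,186),.015)]:
    print(nm,atz(t,p,z).round(4))
cr=t["image"][80:300,150:360,::-1]
cv2.imwrite("pics/crop.png",cv2.resize(cr,None,fx=2.7,fy=2.7,interpolation=cv2.INTER_CUBIC))
E
```

```text
top [245.55354201 276.74299835] ((245.6099853515625, 276.7299499511719), (29.13279914855957, 21.0717830657959), 8.13010311126709) [231 265  31  24 607] [0.54185542 0.1497336  0.086     ]
[[0.5267, 0.1785, 0.086], [0.5643, 0.1733, 0.086], [0.557, 0.1208, 0.086], [0.5196, 0.1261, 0.086]]
side [299.54367201 269.85561497] ((299.5769348144531, 269.6153564453125), (19.969207763671875, 30.785860061645508), 56.3099365234375) [282 256  36  29 561] [0.54156579 0.15130146 0.086     ]
lidNL [0.6405 0.1991 0.104 ]
lidNR [0.6262 0.0724 0.104 ]
lidFL [0.7832 0.1841 0.104 ]
lidFR [0.7693 0.0543 0.104 ]
trayFL [0.8938 0.168  0.07  ]
trayFR [0.8804 0.0422 0.07  ]
fob [0.7147 0.1112 0.11  ]
fob2 [0.5671 0.0238 0.008 ]
key [0.5823 0.3127 0.    ]
stone [ 0.7154 -0.0147  0.015 ]
```

View pics/crop.png

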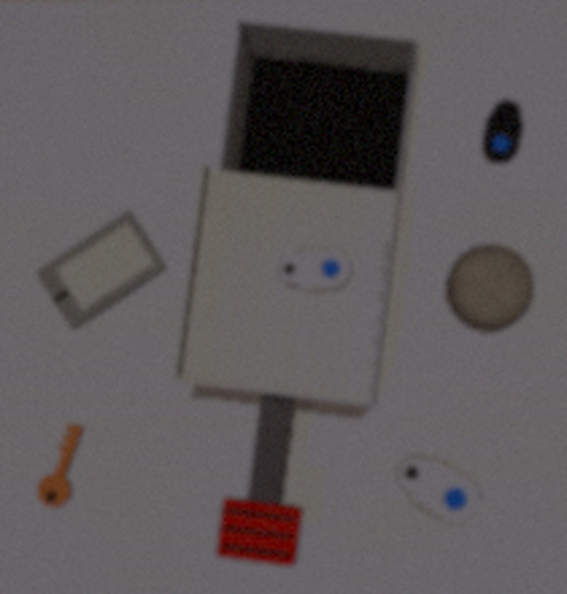

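The top crop shows the small white fob on the lid and the larger white fob on the shelf at right. The pad is free from above, and both views agree on its position: about (0.5417, 0.1505, 0.086), hopper yaw about -0.12.

Request:
{"api": "send_rows", "payload": {
  "moves": "0 0 0 0.18 -0.19 0 -1;0 0 0 0.37 -0.39 0 -1;0 0 0 0.55 -0.58 0 -1;0 0 0 0.74 -0.78 0 -1;0 0 0 0.917 -0.967 0 -1",
  "newtons": 30
}}

```text
time: 0.82
eef_pos: [0.3723, -0.3547, 0.2252]
tcp_rot: [0.976, 0.22, 0.0, -0.0]
contact_force: [1.0, -0.4, 0.1]
opening: 0.004
finger_force: 0.0
```

Request:
{"api": "send_rows", "payload": {
  "moves": "0 0 0 0.18 -0.19 0 -1;0 0 0 0.37 -0.39 0 -1;0 0 0 0.55 -0.58 0 -1;0 0 0 0.74 -0.78 0 -1;0 0 0 0.917 -0.967 0 -1"
}}

```text
time: 1.45
eef_pos: [0.4551, -0.1014, 0.2254]
tcp_rot: [0.976, 0.22, 0.0, 0.0]
contact_force: [0.6, -0.4, -0.3]
opening: -0.003
finger_force: 0.0
```

Request:
{"api": "send_rows", "payload": {
  "moves": "0 0 0.02 0.18 -0.19 0 -1;0 0 0.04 0.37 -0.39 0 -1;0 0 0.06 0.55 -0.58 0 -1;0 0 0.08 0.74 -0.78 0 -1;0 0 0.09 0.917 -0.967 0 -1;0 0 0.09 0.917 -0.967 0 -1;0 0 0.09 0.917 -0.967 0 -1"
}}

```text
time: 2.33
eef_pos: [0.5374, 0.15, 0.2249]
tcp_rot: [0.998, -0.061, -0.0, 0.0]
contact_force: [-0.0, 0.7, -0.7]
opening: -0.003
finger_force: 0.0
```

Request:
{"api": "send_rows", "payload": {
  "moves": "0 0 0 0 0 0.15 -1;0 0 0 0 0 0.35 -1;0 0 0 0 0 0.5 -1;0 0 0 0 0 0.55 -1;0 0 0 0 0 0.57 -1;0 0 0 0 0 0.57 -1"
}}

```text
time: 3.08
eef_pos: [0.5386, 0.1498, 0.1125]
tcp_rot: [0.998, -0.062, 0.001, -0.0]
contact_force: [0.2, 0.8, 0.3]
opening: 0.002
finger_force: 0.0
```

```bash
python3 - <<'E'
from h import *
s=ctrl.read_camera("side");t=ctrl.read_camera("top")
f=lambda a:cv2.resize(a[:,:,::-1],None,fx=2,fy=2,interpolation=cv2.INTER_CUBIC)
cv2.imwrite("pics/a.png",np.hstack([f(s["image"][130:350,160:360]),f(t["image"][80:300,160:360])]))
E
```

```text
(no output)
```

View pics/a.png

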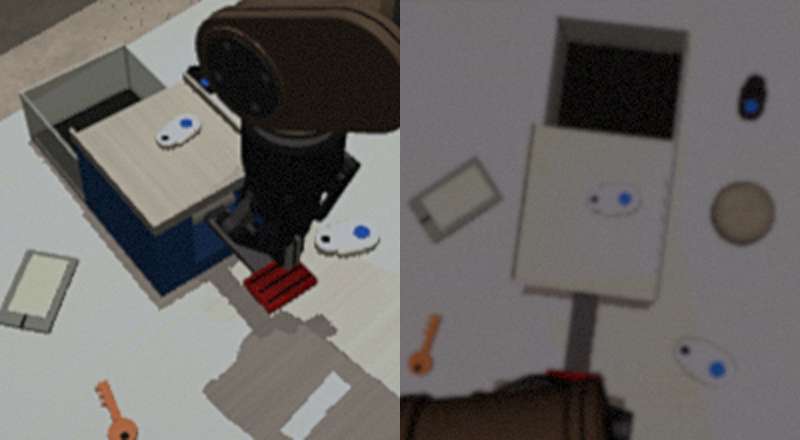

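Side crop: the shut fingers stand right over the red pad at (283,270). Pressing slowly.

Request:
{"api": "send_rows", "payload": {
  "moves": "0 0 0 0 0 0.02 -1;0 0 0 0 0 0.04 -1;0 0 0 0 0 0.06 -1;0 0 0 0 0 0.07 -1;0 0 0 0 0 0.085 -1;0 0 0 0 0 0.1 -1;0 0 0 0 0 0.11 -1;0 0 0 0 0 0.12 -1;0 0 0 0 0 0.13 -1;0 0 0 0 0 0.14 -1;0 0 0 0 0 0.15 -1;0 0 0 0 0 0.16 -1"
}}

```text
time: 4.68
eef_pos: [0.5378, 0.1501, 0.0796]
tcp_rot: [0.998, -0.061, -0.0, 0.0]
contact_force: [-2.0, -0.6, 3.8]
opening: -0.005
finger_force: 2.3
```

Request:
{"api": "send_rows", "payload": {
  "moves": "0 0 0 0 0 0.01 -1;0 0 0 0 0 0.02 -1;0 0 0 0 0 0.03 -1;0 0 0 0 0 0.04 -1;0 0 0 0 0 0.05 -1;0 0 0 0 0 0.06 -1;0 0 0 0 0 0.07 -1;0 0 0 0 0 0.08 -1;0 0 0 0 0 0.09 -1;0 0 0 0 0 0.1 -1;0 0 0 0 0 0.11 -1"
}}

```text
time: 6.05
eef_pos: [0.5385, 0.1501, 0.0575]
tcp_rot: [0.998, -0.061, 0.001, -0.0]
contact_force: [-0.8, 0.5, 4.1]
opening: -0.0
finger_force: 2.3
```

Request:
{"api": "send_rows", "payload": {
  "moves": "0 0 0 0 0 0.01 -1;0 0 0 0 0 0.02 -1;0 0 0 0 0 0.025 -1;0 0 0 0 0 0.03 -1;0 0 0 0 0 0.03 -1;0 0 0 0 0 0.03 -1"
}}

```text
time: 6.8
eef_pos: [0.5379, 0.1502, 0.0513]
tcp_rot: [0.998, -0.061, 0.0, -0.0]
contact_force: [2.5, -0.4, 3.0]
opening: 0.001
finger_force: 1.7
```

```bash
python3 - <<'E'
from h import *
s=ctrl.read_camera("side");t=ctrl.read_camera("top");print(ctrl.get_state()["contact_force"])
f=lambda a:cv2.resize(a[:,:,::-1],None,fx=2,fy=2,interpolation=cv2.INTER_CUBIC)
cv2.imwrite("pics/b.png",np.hstack([f(s["image"][100:340,160:360]),f(t["image"][60:300,160:360])]))
E
```

```text
[ 2.531361   -0.2022385   3.27610117]
```

View pics/b.png

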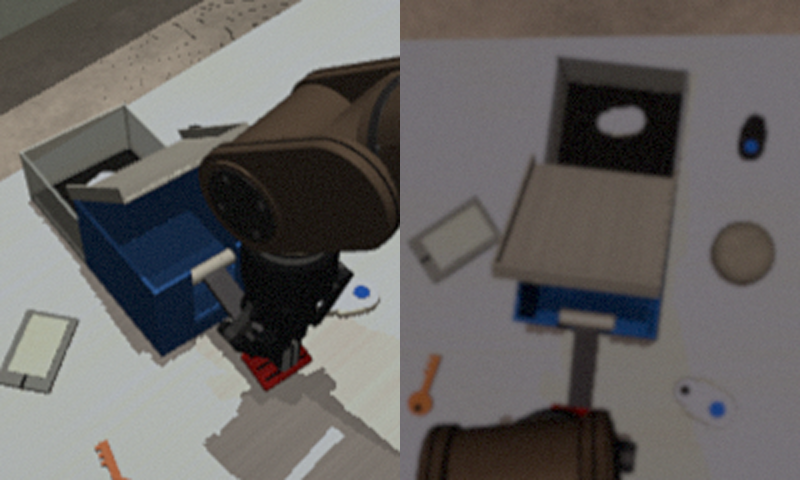

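The fob (white, top panel at (622,120)) already lies in the tray. The lid is not fully up yet, so I press further while watching the force.

Request:
{"api": "send_rows", "payload": {
  "moves": "0 0 0 0 0 0.01 -1;0 0 0 0 0 0.02 -1;0 0 0 0 0 0.03 -1;0 0 0 0 0 0.03 -1"
}}

```text
time: 7.4
eef_pos: [0.5371, 0.1501, 0.0447]
tcp_rot: [0.998, -0.061, -0.001, 0.0]
contact_force: [1.3, 0.6, 3.1]
opening: 0.0
finger_force: 1.4
```

Request:
{"api": "send_rows", "payload": {
  "moves": "0 0 0 0 0 0.01 -1;0 0 0 0 0 0.02 -1;0 0 0 0 0 0.02 -1"
}}

```text
time: 7.78
eef_pos: [0.5374, 0.1501, 0.0409]
tcp_rot: [0.998, -0.061, -0.001, 0.0]
contact_force: [0.4, 0.1, 2.6]
opening: -0.002
finger_force: 1.3
```

```bash
python3 - <<'E'
from h import *
s=ctrl.read_camera("side");t=ctrl.read_camera("top");print(ctrl.get_state()["contact_force"])
f=lambda a:cv2.resize(a[:,:,::-1],None,fx=2,fy=2,interpolation=cv2.INTER_CUBIC)
cv2.imwrite("pics/c.png",np.hstack([f(s["image"][100:340,160:360]),f(t["image"][60:300,160:360])]))
E
```

```text
[ 0.64797576 -0.3495767   3.32209048]
```

View pics/c.png

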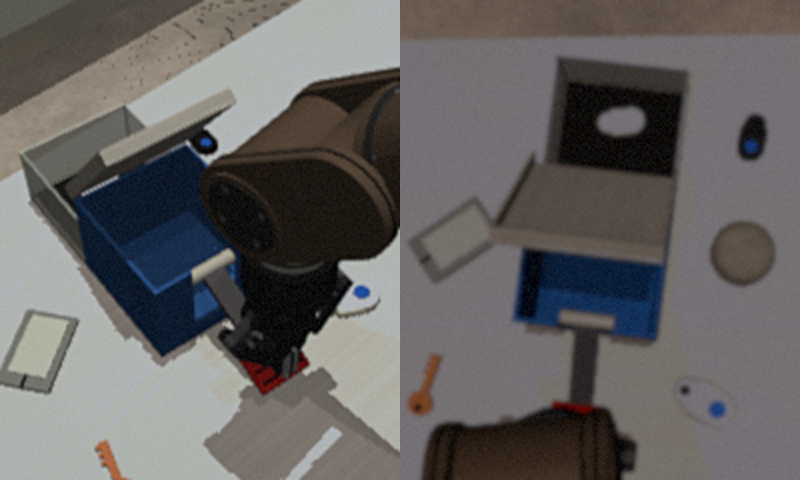

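The lid rises further as I press, and there is no stop yet. Continuing.

Request:
{"api": "send_rows", "payload": {
  "moves": "0 0 0 0 0 0.01 -1;0 0 0 0 0 0.02 -1;0 0 0 0 0 0.02 -1"
}}

```text
time: 8.25
eef_pos: [0.5374, 0.1501, 0.037]
tcp_rot: [0.998, -0.061, -0.0, 0.0]
contact_force: [0.4, 0.5, 2.1]
opening: -0.002
finger_force: 1.2
```

Request:
{"api": "send_rows", "payload": {
  "moves": "0 0 0 0 0 0.01 -1;0 0 0 0 0 0.02 -1;0 0 0 0 0 0.02 -1"
}}

```text
time: 8.62
eef_pos: [0.5373, 0.1501, 0.0329]
tcp_rot: [0.998, -0.061, -0.001, 0.0]
contact_force: [-0.1, 0.4, 2.9]
opening: 0.003
finger_force: 1.1
```

```bash
python3 - <<'E'
from h import *
s=ctrl.read_camera("side");t=ctrl.read_camera("top");print(ctrl.get_state()["contact_force"])
f=lambda a:cv2.resize(a[:,:,::-1],None,fx=2,fy=2,interpolation=cv2.INTER_CUBIC)
cv2.imwrite("pics/d.png",np.hstack([f(s["image"][100:340,160:360]),f(t["image"][60:300,160:360])]))
E
```

```text
[-0.44340112 -0.29697529  2.55579065]
```

View pics/d.png

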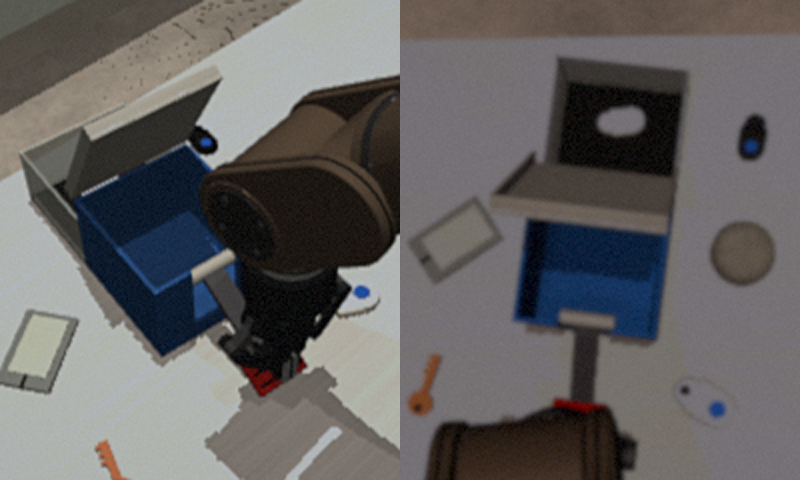

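Request:
{"api": "send_rows", "payload": {
  "moves": "0 0 0 0 0 0.01 -1;0 0 0 0 0 0.02 -1;0 0 0 0 0 0.02 -1"
}}

```text
time: 9.1
eef_pos: [0.5381, 0.1501, 0.03]
tcp_rot: [0.998, -0.061, 0.0, 0.0]
contact_force: [-1.3, -0.9, 6.9]
opening: -0.003
finger_force: 3.2
```

Request:
{"api": "send_rows", "payload": {
  "moves": "0 0 0 0 0 0.01 -1;0 0 0 0 0 0.01 -1"
}}

```text
time: 9.35
eef_pos: [0.5383, 0.1501, 0.0296]
tcp_rot: [0.998, -0.061, -0.0, 0.0]
contact_force: [-4.7, -1.3, 15.0]
opening: -0.002
finger_force: 7.8
```

Request:
{"api": "send_rows", "payload": {
  "moves": "0 0 0 0 0 0.01 -1;0 0 0 0 0 0.01 -1"
}}

```text
time: 9.6
eef_pos: [0.5385, 0.1502, 0.0293]
tcp_rot: [0.998, -0.061, -0.001, 0.0]
contact_force: [-9.0, -0.7, 24.1]
opening: 0.002
finger_force: 12.6
```

Hard stop reached (24 N). Hold briefly, then rise slowly.

Request:
{"api": "send_rows", "payload": {
  "moves": "0 0 0 0 0 0 -1;0 0 0 0 0 0 -1;0 0 0 0 0 0 -1;0 0 0 0 0 -0.01 -1;0 0 0 0 0 -0.02 -1;0 0 0 0 0 -0.03 -1;0 0 0 0 0 -0.04 -1;0 0 0 0 0 -0.05 -1;0 0 0 0 0 -0.06 -1;0 0 0 0 0 -0.07 -1"
}}

```text
time: 10.85
eef_pos: [0.5367, 0.1501, 0.0388]
tcp_rot: [0.998, -0.061, -0.001, 0.0]
contact_force: [-3.2, 0.3, 1.6]
opening: 0.003
finger_force: 1.4
```

Request:
{"api": "send_rows", "payload": {
  "moves": "0 0 0 0 0 -0.01 -1;0 0 0 0 0 -0.02 -1;0 0 0 0 0 -0.03 -1;0 0 0 0 0 -0.04 -1;0 0 0 0 0 -0.05 -1;0 0 0 0 0 -0.06 -1;0 0 0 0 0 -0.07 -1;0 0 0 0 0 -0.08 -1;0 0 0 0 0 -0.09 -1;0 0 0 0 0 -0.1 -1;0 0 0 0 0 -0.11 -1;0 0 0 0 0 -0.12 -1"
}}

```text
time: 12.35
eef_pos: [0.5379, 0.1501, 0.0636]
tcp_rot: [0.998, -0.061, 0.0, -0.0]
contact_force: [-3.0, 0.9, 3.6]
opening: -0.002
finger_force: 2.0
```

Request:
{"api": "send_rows", "payload": {
  "moves": "0 0 0 0 0 -0.008 -1;0 0 0 0 0 -0.016 -1;0 0 0 0 0 -0.024 -1;0 0 0 0 0 -0.032 -1;0 0 0 0 0 -0.04 -1;0 0 0 0 0 -0.048 -1;0 0 0 0 0 -0.056 -1;0 0 0 0 0 -0.064 -1;0 0 0 0 0 -0.072 -1;0 0 0 0 0 -0.08 -1"
}}

```text
time: 13.6
eef_pos: [0.5381, 0.1501, 0.0796]
tcp_rot: [0.998, -0.061, 0.0, -0.0]
contact_force: [-2.2, 0.6, 4.2]
opening: -0.003
finger_force: 1.9
```

Still in contact; continue slowly.

Request:
{"api": "send_rows", "payload": {
  "moves": "0 0 0 0 0 -0.006 -1;0 0 0 0 0 -0.012 -1;0 0 0 0 0 -0.018 -1;0 0 0 0 0 -0.024 -1;0 0 0 0 0 -0.03 -1;0 0 0 0 0 -0.036 -1;0 0 0 0 0 -0.042 -1;0 0 0 0 0 -0.048 -1;0 0 0 0 0 -0.054 -1;0 0 0 0 0 -0.06 -1"
}}

```text
time: 14.85
eef_pos: [0.5378, 0.1501, 0.0914]
tcp_rot: [0.998, -0.061, 0.0, -0.0]
contact_force: [0.4, -1.1, 1.0]
opening: -0.004
finger_force: 0.0
```

Request:
{"api": "send_rows", "payload": {
  "moves": "0 0 0 0 0 -0.006 -1;0 0 0 0 0 -0.012 -1;0 0 0 0 0 -0.018 -1;0 0 0 0 0 -0.024 -1;0 0 0 0 0 -0.03 -1;0 0 0 0 0 -0.036 -1;0 0 0 0 0 -0.042 -1;0 0 0 0 0 -0.048 -1;0 0 0 0 0 -0.054 -1;0 0 0 0 0 -0.06 -1"
}}

```text
time: 16.1
eef_pos: [0.5378, 0.1501, 0.1034]
tcp_rot: [0.998, -0.061, 0.0, -0.0]
contact_force: [0.3, -0.9, -0.5]
opening: 0.001
finger_force: 0.0
```

Request:
{"api": "send_rows", "payload": {
  "moves": "0 0 0 0 0 -0.02 -1;0 0 0 0 0 -0.06 -1;0 0 0 0 0 -0.15 -1;0 0 0 0 0 -0.3 -1;0 0 0 0 0 -0.5 -1;0 0 0 0 0 -0.5 -1;0 0 0 0 0 -0.5 -1"
}}

```text
time: 16.98
eef_pos: [0.5376, 0.1501, 0.2037]
tcp_rot: [0.998, -0.061, 0.0, -0.0]
contact_force: [0.3, -0.3, -1.1]
opening: 0.001
finger_force: 0.0
```

```bash
python3 - <<'E'
from h import *
s=ctrl.read_camera("side");t=ctrl.read_camera("top");print(ctrl.get_state()["contact_force"])
f=lambda a:cv2.resize(a[:,:,::-1],None,fx=2,fy=2,interpolation=cv2.INTER_CUBIC)
cv2.imwrite("pics/e.png",np.hstack([f(s["image"][100:340,160:360]),f(t["image"][60:300,160:360])]))
E
```

```text
[-0.22574594 -0.03700802 -0.46934985]
```

View pics/e.png

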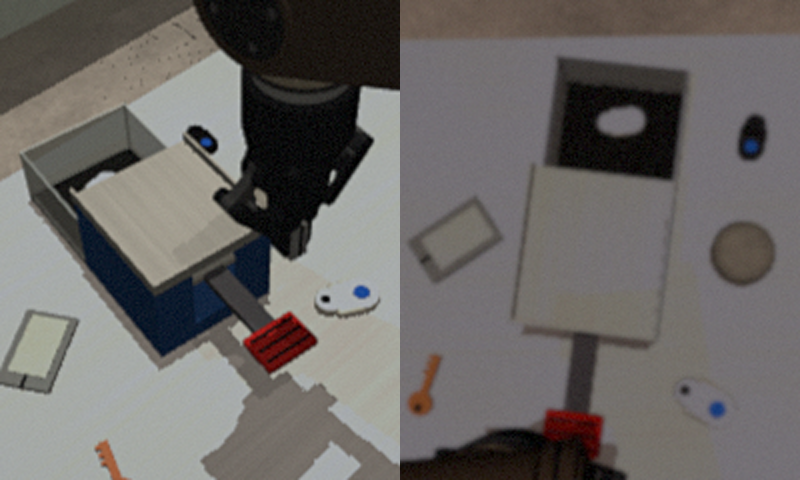

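The lid is level and shut, the fob is in the tray at (622,120), the bystanders have not moved, and the gripper is well clear. Handing in.

```bash
python3 -c "
from plant import ctrl
print(ctrl.sign_off())"
```

```text
the job is handed in; nothing more can be done
None
```

I pressed the lever to its hard stop, the fob slid into the tray, and I let the lid down slowly until it was shut; the arm is clear and the job is handed in at about 17 s, but the sign-off gave no verdict.

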